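Cross-lay the second course of a soldering hearth

TASK

Build up the jeweller's soldering hearth: lay the two loose cream firebricks flat and side by side on top of the grey first course, running crosswise to the two bricks below so that the courses interlock. Close the pair up tight, long side against long side, and leave it square over the first course with its edges lined up and nothing hanging out. Set the bricks down rather than dropping them, and leave the charcoal block, the blue tin and the glass jar where they are.

Things in the scene. Friction and masses are not known exactly. Their poses are not given: they have to be found in the camera images.
- course (a point): centre of the top face of the hearth's first course, 55 mm above the bench. The hearth is fixed: a dark round disc 210 mm across and 15 mm thick, and bedded on it two grey firebricks 136 x 66 x 40 mm, side by side with a dark 4 mm joint, making a flat square top of 136 x 136 mm. The point's x axis runs along the long side of these bricks and their joint, y across the joint, z up. The hearth may be turned any way round
- brick1_centre (a point): loose cream firebrick, a plain block 136 long (its x axis) x 66 wide (y) x 40 mm high (z), about 0.27 kg, lying flat on the bench; the point is the brick's centre, 20 mm above its underside. The other loose brick is identical and either may go in either place
- brick2_centre (a point): loose cream firebrick, a plain block 136 long (its x axis) x 66 wide (y) x 40 mm high (z), about 0.27 kg, lying flat on the bench; the point is the brick's centre, 20 mm above its underside. The other loose brick is identical and either may go in either place
- charcoal_centre (a point): bystander: black charcoal block 100 (x) x 55 (y) x 30 mm high, loose; the point is its centre
- tin_centre (a point): bystander: flat round blue tin with a white lid, 76 across, 18 mm high, loose; the point is its centre
- jar_centre (a point): bystander: glass jar with a steel cap, 60 across, 65 mm high, loose; the point is its centre
Mind the look-alikes: they are no part of the job. What is shaped like the part that bears brick1_centre but purple is not meant. Leave any green look-alike of the part that bears brick2_centre alone.

How it is judged:
At the end, for the whole second after the job is handed in: Both loose bricks lie flat on the first course, crosswise to it within 5 degrees, one on each half, centres within 10 mm along and 24 to 46 mm to either side of the middle (34 exact), at most 70.5 mm centre to centre (gap about 4 mm); released, at rest (y of brick1_centre in the frame of course between -0.01 and 0.01 m and z of brick1_centre in the frame of course between 0.015 and 0.025 m and angle between the x axis of each of brick1_centre, brick2_centre and the y axis of course, either way round below 0.09 rad and angle between the z axis of each of brick1_centre, brick2_centre and the z axis of course, either way round below 0.05 rad and linear speed of each of brick1, brick2 below 0.01 m/s and contact force between each of brick1, brick2 and the fingers below 0.1 N and y of brick2_centre in the frame of course between -0.01 and 0.01 m and z of brick2_centre in the frame of course between 0.015 and 0.025 m and horizontal distance between brick1_centre and brick2_centre below 0.0705 m and ((x of brick1_centre in the frame of course between 0.024 and 0.046 m and x of brick2_centre in the frame of course between -0.046 and -0.024 m) or (x of brick2_centre in the frame of course between 0.024 and 0.046 m and x of brick1_centre in the frame of course between -0.046 and -0.024 m))); the robot touches nothing.
It fails at once if a brick is dropped (falls freely faster than 0.6 m/s, about 18 mm) ((linear speed of brick1 above 0.6 m/s and contact force between brick1 and the fingers below 0.05 N) or (linear speed of brick2 above 0.6 m/s and contact force between brick2 and the fingers below 0.05 N)).
It fails at once if the charcoal block, the tin or the jar is moved by more than 30 mm (distance of any of charcoal_centre, tin_centre, jar_centre from where it was at the start of the episode above 0.03 m).
It also fails if it takes over 69 s, if anything falls off the work surface, if the arm or the gripper's body presses on something with over 40 N, if the wrist force passes 120 N, or if a joint passes its speed limit or range.

ROBOT

A 7-joint arm with a two-finger parallel gripper is mounted at the origin on the work surface. World frame = base frame: x ahead of the robot, y to its left, z up, the work surface at z = 0. Lengths are in m, angles in rad, forces in N, time in s.
With the tool pointing down it reaches from about 0.425 to 0.925 m from the base axis. Payload 6.8 kg.
Tool frame: the origin (TCP) lies at the very end of the fingers, on their centre line; the grasp point (between the pads) lies 19 mm behind it (r.grip_point_offset is the distance from the TCP to the grasp point, in m); z points along the fingers, y is the line along which they close (so a half turn about z gives the same grasp; the last joint's range is limited). The gripper opens to 85 mm and grips with 20 to 120 N. Pads are 22 mm wide; open, the fingers measure 114 mm over their backs; the gripper's body (76 mm by 85 mm) begins 54 mm behind the grasp point. The pads swing forward as they close: fully open they stand 13 mm farther back than shut.
Start: joints at [-1.42, 0.477, 0.022, 1.555, -0.011, 1.109, -0.083], TCP at [0.173, 0.653, 0.231] pointing down, gripper open.
Joint ranges: [-2.96, 2.96], [-0.34, 2.1], [-1.41, 1.46], [0.24, 2.44], [-1.37, 4.51], [0.17, 1.92], [-2.96, 2.96]. Speed limits (rad/s): [2.39, 2.39, 3.14, 3.14, 3.14, 3.14, 3.14].

INTERFACE

Orientations are given as a rotation vector (axis times angle).
In Python, from bench import status, eyes, r gives the robot as it stands.
- The arm moves only by the shell command python3 -m crank 'ROWS' [OPENING] [FORCE]. ROWS is JSON, a list of rows, each a list of 6 numbers: the shift along the tool's x, y, z normalised to -1 to 1, where 1 is 0.02 m, then the turn, a rotation vector about the tool's x, y, z normalised to -1 to 1, where 1 is 45 degrees. A call has 1 to 12 rows; each row shifts and turns the commanded pose from where the row before left it, along the tool's axes as they then stand; what a row does not reach is not made up. A row lasts 1/10 s, in which the tool goes at most 50 mm and 8.59 degrees, less where a joint would pass 70% of its speed; a pose out of reach is approached as far as the arm can. A call with a number of a shift or a turn outside -1 to 1 is refused whole. A call with a gripper value outside its range is refused whole. OPENING is the opening, from 0 (shut) to 1 (fully open), set as the call begins (- or left out, the last holds). The fingers move at their own pace and stop on an object; FORCE is the grip in N (left out, the last holds). Time passes only in rows, so rows that do not move let the fingers close. It gives the time, the measured TCP pose, the force, the opening and the grip force at its end, in the units of the state.
- status.get_obs(): the state, without advancing time (a new reading comes with each control period).
- eyes.grab_frame(name): name is "scene" or "top" or "wrist"; returns a dict with "image" (400x640x3 uint8, red, green, blue), "depth" (400x640 float32, m along the optical axis (not along the pixel's ray), 0 where there is no reading), "fovy" (degrees; the focal length in pixels is half the picture's height over the tangent of half this angle, whatever the lens; pixels are square), "cx", "cy" (the principal point, pixels), "world_to_cam" (4x4, takes a point from world to camera coordinates). Camera axes: x right, y up, looking along -z (the intrinsics and any distortion apply to the point x, -y, -z); pixel columns grow to the right and rows downward; lengths in m; the calibration is good to about 2 mm. A picture is of the moment at which its call begins.
- r.hand_in(): hands the job in; it is judged then, once.
The state is a dict: "clock": time; "joints": joint angles; "qvel": joint speeds; "tau": joint torques, N m; "tcp_pos": TCP position; "orientation": TCP orientation; "contact_force": force on the tool from outside, world axes, zero at the start; "moment": the same for the moment, N m; "grip_width": finger opening in m; "gripper_force": force on a finger pad.
Only numpy, scipy, OpenCV 4.12 (cv2) and the standard library are available. Lean on these libraries where they do the work, as an engineer would, in place of code of your own. Each camera call takes 0.05 s, during which the arm holds its last target. There are 200 camera calls.

## Working session

There is one attempt and no reset: what is moved stays moved. The work goes in short steps, Python scripts to look and compute and a shell command to move; the robot and the scene stay as the last step left them, time stands still between calls to the robot, and variables do not carry over. Pictures are saved under pics/ and viewed, at most 10 in all, crops included, and the job is handed in when it is done.

```bash
ls; mkdir -p pics; python3 - <<'E'
from bench import status, eyes, r
import cv2, numpy as np
for n in ("scene","top"):
    f=eyes.grab_frame(n); cv2.imwrite(f"pics/{n}0.png",f["image"][:,:,::-1]); np.savez(f"{n}0.npz",**f)
    print(n,f["fovy"],f["cx"],f["cy"],f["world_to_cam"].round(3).tolist(), [k for k in f])
o=status.get_obs(); print({k:np.round(v,3).tolist() for k,v in o.items()}, r.grip_point_offset)
E
```

```text
pics
scene 42.053376901964064 317.61122185955213 196.49152357603876 [[-0.088, 0.996, -0.016, 0.063], [-0.632, -0.043, 0.774, 0.329], [0.77, 0.078, 0.633, -1.662], [0.0, 0.0, 0.0, 1.0]] ['image', 'depth', 'fovy', 'cx', 'cy', 'world_to_cam']
top 54.63779401481836 318.03602676167 194.48868603232143 [[0.023, -0.999, -0.028, -0.019], [0.986, 0.018, 0.169, -0.607], [-0.168, -0.031, 0.985, -0.954], [0.0, 0.0, 0.0, 1.0]] ['image', 'depth', 'fovy', 'cx', 'cy', 'world_to_cam']
{'clock': 0.1, 'joints': [-1.42, 0.478, 0.022, 1.556, -0.012, 1.109, -0.083], 'qvel': [-0.001, -0.002, 0.001, -0.002, -0.001, 0.001, 0.0], 'tau': [0.005, -59.776, 1.614, -28.195, 0.013, 0.005, 0.0], 'tcp_pos': [0.173, 0.652, 0.23], 'orientation': [-0.405, -3.115, 0.003], 'contact_force': [-0.236, -0.07, -0.005], 'moment': [-0.015, -0.049, -0.008], 'gripper_force': 0.0, 'grip_width': 0.085} 0.0187
```

View pics/top0.png

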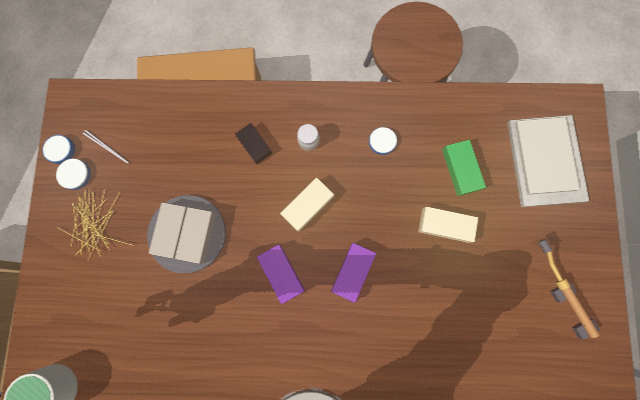

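View pics/scene0.png

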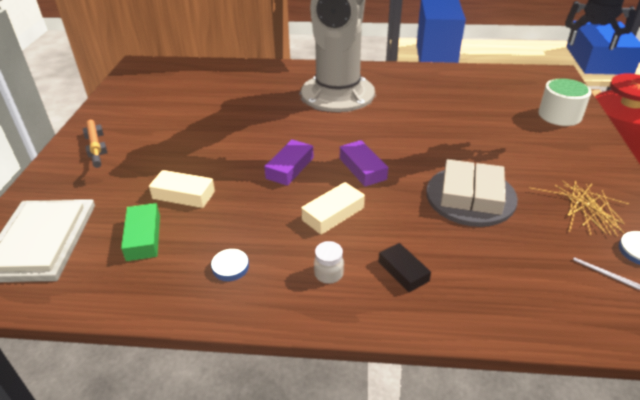

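The top view shows the cream bricks at about (307,204) and (449,224), and the hearth at (187,233) with its joint running near-vertical. The purple pair at (280,273) and (354,272) and the green one at (465,167) are decoys. The charcoal is at (253,143), the jar at (307,136) and the tin at (383,140). The scene view agrees.

```bash
cat > h.py <<'E'
import numpy as np, cv2
def rays(f,uv,z):
    uv=np.asarray(uv,float); F=200/np.tan(np.radians(f["fovy"])/2)
    W=np.linalg.inv(f["world_to_cam"]); d=np.c_[(uv[:,0]-f["cx"])/F,-(uv[:,1]-f["cy"])/F,-np.ones(len(uv))]@W[:3,:3].T
    o=W[:3,3]; return o+d*((z-o[2])/d[:,2])[:,None]
def cloud(f):
    v,u=np.mgrid[0:400,0:640]; F=200/np.tan(np.radians(f["fovy"])/2); D=f["depth"]
    P=np.stack([(u-f["cx"])/F*D,-(v-f["cy"])/F*D,-D],-1); W=np.linalg.inv(f["world_to_cam"])
    return P@W[:3,:3].T+W[:3,3]
def top_rects(f,zc,tol,colour,minpx=150):
    """min-area rects in world xy of top faces at height zc; colour = mask"""
    P=cloud(f); m=((abs(P[...,2]-zc)<tol)&colour&(f["depth"]>0)).astype(np.uint8)
    m=cv2.morphologyEx(m,cv2.MORPH_CLOSE,np.ones((5,5)))
    out=[]
    for c in cv2.findContours(m,cv2.RETR_EXTERNAL,cv2.CHAIN_APPROX_NONE)[0]:
        if cv2.contourArea(c)<minpx: continue
        X=rays(f,c[:,0],zc)[:,:2]*1000
        (x,y),(w,h),a=cv2.minAreaRect(X.astype(np.float32))
        if w<h: w,h,a=h,w,a+90
        zz=P[...,2][(cv2.drawContours(np.zeros_like(m),[c],-1,1,-1)>0)&(m>0)]
        out.append((round(x,1),round(y,1),round(w,1),round(h,1),round((a+90)%180-90,1),round(float(np.median(zz))*1000,1),c[:,0].mean(0).round().tolist()))
    return out
def hsv(f): return cv2.cvtColor(f["image"],cv2.COLOR_RGB2HSV).astype(int)
E
python3 - <<'E'
from h import *
for n in ("top","scene"):
    f=dict(np.load(f"{n}0.npz")); H=hsv(f)
    cream=(H[...,0]>12)&(H[...,0]<40)&(H[...,1]>20)&(H[...,1]<110)&(H[...,2]>190)
    grey=(H[...,1]<70)&(H[...,2]>110)
    print(n,"px",[ (H[v,u].tolist(), cloud(f)[v,u].round(3).tolist()) for u,v in ([(307,204),(449,224),(172,230)] if n=="top" else [(333,203),(180,186),(458,190)])])
    print("cream",*top_rects(f,.04,.008,cream),sep="\n ")
    print("course",*top_rects(f,.055,.008,grey),sep="\n ")
    print("others",*top_rects(f,.05,.045,(H[...,2]>=0),60),sep="\n ")
E
```

```text
top px [([22, 47, 250], [0.583, 0.022, 0.04]), ([23, 47, 249], [0.539, -0.345, 0.037]), ([18, 33, 209], [0.507, 0.367, 0.056])]
cream
 (538.6, -345.3, 135.9, 65.6, 79.0, 38.6, [450.0, 224.0])
 (583.9, 22.3, 134.0, 65.0, -44.1, 38.7, [306.0, 204.0])
 (727.1, -606.6, 197.8, 130.3, 5.6, 36.8, [548.0, 155.0])
course
 (502.0, 344.0, 137.3, 135.3, 80.6, 53.5, [181.0, 233.0])
 (767.8, 24.7, 53.5, 50.2, 63.6, 63.4, [308.0, 134.0])
others
 (122.3, 1.9, 124.2, 20.0, -88.2, 10.9, [310.0, 396.0])
 (131.4, 659.8, 176.9, 80.2, -88.2, 86.4, [43.0, 386.0])
 (404.6, 83.3, 134.0, 67.9, 30.3, 38.4, [281.0, 274.0])
 (412.4, -100.3, 134.1, 66.1, -23.3, 38.5, [354.0, 272.0])
 (381.2, -613.9, 255.7, 56.8, 27.5, 35.6, [567.0, 291.0])
 (537.0, -339.5, 141.4, 68.9, 79.1, 38.4, [449.0, 224.0])
 (499.7, 331.2, 201.1, 200.7, 3.6, 51.3, [187.0, 233.0])
 (521.1, 580.9, 149.8, 121.4, 50.8, 1.7, [93.0, 222.0])
 (579.4, 22.0, 141.0, 68.2, -44.1, 38.5, [307.0, 205.0])
 (691.5, -382.5, 146.5, 77.1, 15.5, 38.3, [463.0, 167.0])
 (685.6, 675.1, 170.1, 86.2, 37.5, 17.3, [66.0, 162.0])
 (737.1, 582.4, 121.4, 9.9, 56.7, 5.2,
[... 1690 characters left out ...]
3.8, [96.0, 140.0])
 (203.2, -344.0, 181.5, 94.6, 28.7, 2.4, [209.0, 108.0])
 (99.2, -450.9, 120.1, 51.3, -10.3, 2.4, [188.0, 90.0])
 (99.2, -1053.6, 226.4, 26.9, 38.6, 38.4, [3.0, 87.0])
 (40.9, -233.3, 228.4, 63.8, -7.0, 2.7, [263.0, 84.0])
 (146.3, 306.2, 897.4, 579.7, 89.9, 4.9, [464.0, 105.0])
 (-95.3, -145.1, 97.2, 49.8, 37.9, 2.7, [295.0, 65.0])
 (-22.7, -400.9, 303.3, 231.2, -89.4, 2.4, [220.0, 72.0])
 (30.9, -587.4, 356.0, 156.0, 31.6, 2.3, [154.0, 78.0])
 (-348.0, -1289.2, 370.5, 54.4, 30.5, 42.7, [5.0, 31.0])
 (-541.2, 199.0, 248.0, 32.3, -2.9, 51.5, [396.0, 17.0])
 (-614.4, 383.2, 263.7, 157.6, -0.5, 19.0, [442.0, 11.0])
 (-562.3, -766.9, 984.1, 270.0, -87.8, 49.0, [168.0, 10.0])
```

The sizes match: bricks ≈135×65 mm at 39 mm, course 137×135 mm at 54 mm. Course centre is (502,344), with its joint axis at -9.4° (checked against the joint's slope in the picture). Next is a small planner that prints distances in row units.

```bash
cat > p.py <<'E'
import sys, numpy as np
from scipy.spatial.transform import Rotation as R
from bench import status
def plan(x,y,z,ydeg):
    """turn (units of 45deg, tool axes) then shift (units of 20 mm, axes after turn) to reach TCP mm, tool y heading ydeg"""
    o=status.get_obs(); C=R.from_rotvec(o["orientation"]); yv=np.r_[np.cos(np.radians(ydeg)),np.sin(np.radians(ydeg)),0]
    zv=np.r_[0,0,-1.]; T=R.from_matrix(np.c_[np.cross(yv,zv),yv,zv])
    tu=(C.inv()*T).as_rotvec(degrees=True)/45; d=np.r_[x,y,z]-np.array(o["tcp_pos"])*1000
    print("turn",tu.round(3),"rows>=",round(np.abs(tu).max()/.19,1),"| shift after",(T.inv().apply(d)/20).round(3),"| shift now",(C.inv().apply(d)/20).round(3))
if __name__=="__main__": plan(*map(float,sys.argv[1:]))
E
python3 p.py 583.9 22.3 150 45.9
```

```text
turn [-0.002  0.001  0.651] rows>= 3.4 | shift after [-36.679  -8.299   4.021] | shift now [-27.936 -25.168   4.066]
```

```bash
python3 -m crank '[[0,0,0,0,0,0.163],[0,0,0,0,0,0.163],[0,0,0,0,0,0.163],[0,0,0,0,0,0.163]]' 1 60; python3 p.py 583.9 22.3 150 45.9
```

```text
clock: 0.5
tcp_pos: [0.1727, 0.6522, 0.2307]
orientation: [1.189, 2.908, -0.002]
contact_force: [0.8, -0.3, 0.3]
grip_width: 0.0853
gripper_force: 0.0
turn [-0.001  0.001 -0.008] rows>= 0.0 | shift after [-36.683  -8.307   4.037] | shift now [-36.735  -8.064   4.064]
```

```bash

python3 -m crank '[[-1,-0.22,0,0,0,0],[-1,-0.22,0,0,0,0],[-1,-0.22,0,0,0,0],[-1,-0.22,0,0,0,0],[-1,-0.22,0,0,0,0],[-1,-0.22,0,0,0,0],[-1,-0.22,0,0,0,0],[-1,-0.22,0,0,0,0],[-1,-0.22,0,0,0,0],[-1,-0.22,0,0,0,0],[-1,-0.22,0,0,0,0],[-1,-0.22,0,0,0,0]]' | head -2
python3 -m crank '[[-1,-0.22,0,0,0,0],[-1,-0.22,0,0,0,0],[-1,-0.22,0,0,0,0],[-1,-0.22,0,0,0,0],[-1,-0.22,0,0,0,0],[-1,-0.22,0,0,0,0],[-1,-0.22,0,0,0,0],[-1,-0.22,0,0,0,0],[-1,-0.22,0,0,0,0],[-1,-0.22,0,0,0,0],[-1,-0.22,0,0,0,0],[-1,-0.22,0,0,0,0]]'
python3 p.py 583.9 22.3 150 45.9
```

```text
clock: 1.7
tcp_pos: [0.309, 0.446, 0.2314]
clock: 2.9
tcp_pos: [0.4439, 0.2408, 0.2314]
orientation: [-1.181, -2.911, -0.001]
contact_force: [-0.0, 1.2, 0.8]
grip_width: 0.0855
gripper_force: 0.0
turn [ 0.    -0.    -0.002] rows>= 0.0 | shift after [-12.629  -2.974   4.069] | shift now [-12.634  -2.958   4.066]
```

```bash

python3 -m crank '[[-1,-0.24,0.2,0,0,0],[-1,-0.24,0.2,0,0,0],[-1,-0.24,0.2,0,0,0],[-1,-0.24,0.2,0,0,0],[-1,-0.24,0.2,0,0,0],[-1,-0.24,0.2,0,0,0],[-1,-0.24,0.2,0,0,0],[-1,-0.24,0.2,0,0,0],[-1,-0.24,0.2,0,0,0],[-1,-0.24,0.2,0,0,0],[-1,-0.24,0.2,0,0,0],[-1,-0.24,0.2,0,0,0]]' | head -2
python3 -m crank '[[-0.6,-0.1,0.8,0,0,0],[0,0,0.8,0,0,0],[0,0,0,0,0,0],[0,0,0,0,0,0]]'
python3 - <<'E'
from h import *; from bench import eyes
f=eyes.grab_frame("wrist"); cv2.imwrite("pics/w1.png",f["image"][:,:,::-1]); H=hsv(f)
cream=(H[...,1]<110)&(H[...,2]>150)
print(*top_rects(f,.04,.01,cream,800),sep="\n")
print("zpc",np.percentile(cloud(f)[...,2][f["depth"]>0],[5,50,95]).round(3))
E
python3 p.py 583.9 22.3 6 45.9
```

```text
clock: 4.1
tcp_pos: [0.5756, 0.0323, 0.1832]
clock: 4.5
tcp_pos: [0.5824, 0.0237, 0.1514]
orientation: [-1.181, -2.911, 0.0]
contact_force: [1.0, -0.9, -0.1]
grip_width: 0.0854
gripper_force: 0.0
(511.4, -325.8, 128.5, 30.9, -85.5, 39.6, [34.0, 371.0])
(584.2, 24.4, 135.3, 65.3, -43.4, 39.6, [324.0, 182.0])
zpc [-0.001  0.     0.229]
turn [ 0.001  0.    -0.001] rows>= 0.0 | shift after [-0.097 -0.022  7.296] | shift now [-0.096 -0.026  7.296]
```

View pics/w1.png

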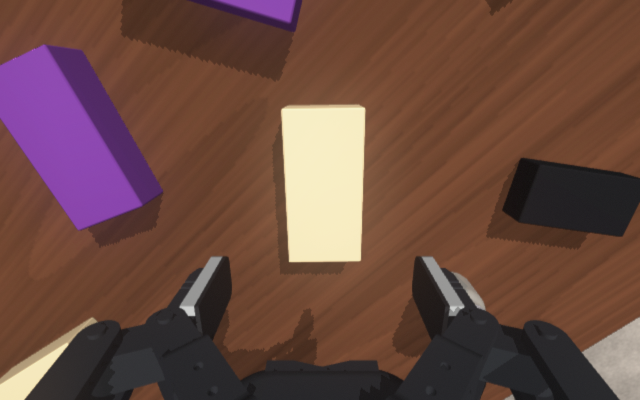

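The wrist view shows the brick centred between the fingers, at (324,182) against a finger midline of about x=322, with clear space on both sides. I'll descend and grip.

```bash

python3 -m crank '[[-0.05,0.02,0.8,0,0,-0.01],[0,0,1,0,0,0],[0,0,1,0,0,0],[0,0,1,0,0,0],[0,0,1,0,0,0],[0,0,0.8,0,0,0],[0,0,0.8,0,0,0],[0,0,0.5,0,0,0],[0,0,0.35,0,0,0],[0,0,0,0,0,0]]' 1
python3 -m crank '[[0,0,0,0,0,0],[0,0,0,0,0,0],[0,0,0,0,0,0],[0,0,0,0,0,0],[0,0,0,0,0,0],[0,0,0,0,0,0],[0,0,0,0,0,0]]' 0 60
```

```text
clock: 5.55
tcp_pos: [0.5833, 0.0235, 0.0056]
orientation: [-1.169, -2.915, 0.001]
contact_force: [0.2, 0.6, -0.4]
grip_width: 0.0853
gripper_force: 0.0
clock: 6.25
tcp_pos: [0.5844, 0.0236, 0.0073]
orientation: [1.169, 2.914, 0.001]
contact_force: [-0.8, -0.5, 6.0]
grip_width: 0.065
gripper_force: 68.1
```

```bash

python3 -m crank '[[0,0,-0.3,0,0,0],[0,0,-0.7,0,0,0],[0,0,-1,0,0,0],[0,0,-1,0,0,0],[0,0,-1,0,0,0],[0,0,-1,0,0,0],[0,0,-0.9,0,0,0],[0,0,-0.5,0,0,0],[0,0,0,0,0,0]]' - 60
python3 -m crank '[[0,0,0,0,0,0.1],[0,0,0,0,0,0.17],[0,0,0,0,0,0.17],[0,0,0,0,0,0.17],[0,0,0,0,0,0.17],[0,0,0,0,0,0.17],[0,0,0,0,0,0.17],[0,0,0,0,0,0.11],[0,0,0,0,0,0]]'
python3 p.py 469 349.5 130 -9.4
```

```text
clock: 7.15
tcp_pos: [0.5845, 0.0236, 0.136]
orientation: [1.169, 2.913, 0.003]
contact_force: [-0.3, 0.5, -2.4]
grip_width: 0.065
gripper_force: 67.2
clock: 8.05
tcp_pos: [0.5829, 0.0237, 0.1332]
orientation: [-2.39, -2.038, 0.003]
contact_force: [0.3, 0.7, -2.8]
grip_width: 0.0654
gripper_force: 67.2
turn [-0.002  0.001  0.007] rows>= 0.0 | shift after [15.14  -8.277  0.162] | shift now [15.185 -8.195  0.159]
```

```bash

python3 -m crank '[[0.5,-0.25,0,0,0,0.007],[0.9,-0.5,0,0,0,0],[1,-0.55,0,0,0,0],[1,-0.55,0,0,0,0],[1,-0.55,0,0,0,0],[1,-0.55,0,0,0,0],[1,-0.55,0,0,0,0],[1,-0.55,0,0,0,0],[1,-0.55,0,0,0,0],[1,-0.55,0,0,0,0],[1,-0.55,0,0,0,0],[1,-0.55,0,0,0,0]]'|head -2
python3 -m crank '[[1,-0.55,0,0,0,0],[1,-0.55,0,0,0,0],[1,-0.55,0,0,0,0],[0.7,-0.4,0,0,0,0],[0,0,0,0,0,0],[0,0,0,0,0,0]]'
python3 p.py 469 349.5 130 -9.4
python3 - <<'E'
from h import *; from bench import eyes
for n in("wrist","top"):
    f=eyes.grab_frame(n); cv2.imwrite(f"pics/{n}2.png",f["image"][:,:,::-1]); H=hsv(f)
    light=(H[...,1]<110)&(H[...,2]>110); np.savez(f"{n}2.npz",**f)
    print(n,"course",*top_rects(f,.055,.008,light,300),sep="\n ")
    for zc in (.155,.165): print(n,"held",zc,*top_rects(f,zc,.012,light,300),sep="\n ")
E
```

```text
clock: 9.25
tcp_pos: [0.4963, 0.2705, 0.1341]
clock: 9.85
tcp_pos: [0.4689, 0.3482, 0.1341]
orientation: [2.394, 2.033, -0.001]
contact_force: [0.3, -0.8, -2.8]
grip_width: 0.065
gripper_force: 67.2
turn [-0.     0.001  0.002] rows>= 0.0 | shift after [ 0.064 -0.005  0.207] | shift now [ 0.064 -0.005  0.207]
wrist
 course
 (501.4, 348.7, 135.0, 134.6, 80.7, 54.6, [394.0, 153.0])
wrist
 held
 0.155
 (470.4, 356.7, 120.9, 85.9, 80.7, 166.4, [323.0, 246.0])
wrist
 held
 0.165
 (471.3, 362.3, 109.9, 87.0, 80.7, 166.4, [323.0, 250.0])
top
 course
 (502.1, 343.5, 138.1, 135.2, 80.4, 53.4, [190.0, 228.0])
top
 held
 0.155
 (468.7, 315.6, 85.0, 84.2, 80.0, 165.1, [175.0, 245.0])
top
 held
 0.165
 (465.5, 313.8, 80.5, 76.9, 81.1, 165.2, [175.0, 246.0])
```

View pics/wrist2.png

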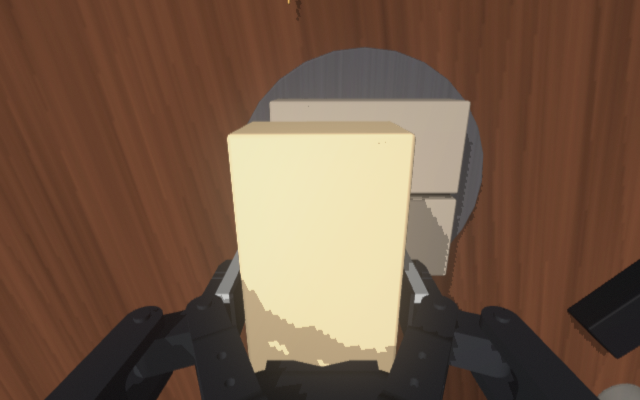

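The held brick's far top corners are at about (229,135) and (413,133). The course's far corners are at about (271,100) and (469,100), and its joint runs along row 195, so the brick is crosswise. I'll compare both in the one view.

```bash
python3 - <<'E'
from h import *
f=dict(np.load("wrist2.npz")); a=np.radians(-9.4); ex=np.r_[np.cos(a),np.sin(a)]; ey=np.r_[-ex[1],ex[0]]
t=np.r_[468.9,348.2]
for n,uv,z in(("brick far",[(229,135),(413,133)],.1668),("course far",[(271,100),(469,100)],.055),("course right low",[(446,275)],.055),("joint",[(458,194)],.055)):
    P=rays(f,uv,z)[:,:2]*1000; print(n,P.round(1).tolist(),"course x,y rel TCP",((P-t)@np.c_[ex,ey]).round(1).tolist())
E
```

```text
brick far [[448.7, 419.5], [510.6, 410.1]] course x,y rel TCP [[-31.6, 67.0], [31.1, 67.8]]
course far [[447.6, 425.9], [577.6, 404.7]] course x,y rel TCP [[-33.7, 73.2], [98.0, 73.5]]
course right low [[557.6, 271.2]] course x,y rel TCP [[100.1, -61.5]]
joint [[568.8, 339.1]] course x,y rel TCP [[100.0, 7.3]]
```

```bash

python3 -m crank '[[0.18,-0.03,0.4,0,0,0],[0,0,0.7,0,0,0],[0,0,0.8,0,0,0],[0,0,0.7,0,0,0],[0,0,0.5,0,0,0],[0,0,0.25,0,0,0],[0,0,0,0,0,0],[0,0,0,0,0,0]]'
python3 -m crank '[[0,0,0.05,0,0,0],[0,0,0.05,0,0,0],[0,0,0.05,0,0,0],[0,0,0,0,0,0]]'
```

```text
clock: 10.75
tcp_pos: [0.4694, 0.3524, 0.0676]
orientation: [2.396, 2.032, 0.001]
contact_force: [0.1, -1.0, -2.4]
grip_width: 0.0648
gripper_force: 67.2
clock: 11.15
tcp_pos: [0.469, 0.3523, 0.0643]
orientation: [-2.395, -2.032, -0.0]
contact_force: [-0.9, 0.6, -2.7]
grip_width: 0.0651
gripper_force: 67.2
```

```bash

python3 -m crank '[[0,0,0.05,0,0,0],[0,0,0.03,0,0,0],[0,0,0,0,0,0]]'
python3 -m crank '[[0,0,0.04,0,0,0],[0,0,0,0,0,0]]'
```

```text
clock: 11.45
tcp_pos: [0.469, 0.3522, 0.0626]
orientation: [-2.396, -2.032, 0.0]
contact_force: [-0.8, -0.5, -3.0]
grip_width: 0.065
gripper_force: 67.2
clock: 11.65
tcp_pos: [0.4691, 0.3523, 0.0623]
orientation: [-2.395, -2.032, -0.0]
contact_force: [-3.1, -1.1, 2.9]
grip_width: 0.0653
gripper_force: 67.7
```

Contact: the vertical force swung from -3 to +2.9 N. I'll release, rise and check.

```bash

python3 -m crank '[[0,0,0,0,0,0],[0,0,0,0,0,0],[0,0,0,0,0,0],[0,0,0,0,0,0],[0,0,0,0,0,0]]' 1
python3 -m crank '[[0,0,-0.4,0,0,0],[0,0,-0.9,0,0,0],[0,0,-1,0,0,0],[0,0,-1,0,0,0],[0,0,-1,0,0,0],[0,0,-1,0,0,0],[0,0,0,0,0,0],[0,0,0,0,0,0]]'
python3 - <<'E'
from h import *; from bench import eyes
f=eyes.grab_frame("wrist"); cv2.imwrite("pics/w3.png",f["image"][:,:,::-1]); H=hsv(f); np.savez("w3.npz",**f)
light=(H[...,1]<110)&(H[...,2]>100)
print("course",*top_rects(f,.055,.008,light,300),sep="\n ")
print("brick",*top_rects(f,.095,.01,light,300),sep="\n ")
E
python3 p.py 538.6 -345.3 190 -11
```

```text
clock: 12.15
tcp_pos: [0.4691, 0.3523, 0.0619]
orientation: [2.396, 2.032, 0.0]
contact_force: [-0.1, 1.5, 0.5]
grip_width: 0.0852
gripper_force: 0.0
clock: 12.95
tcp_pos: [0.4691, 0.3524, 0.1683]
orientation: [-2.395, -2.032, -0.001]
contact_force: [-0.3, 0.2, -0.2]
grip_width: 0.0853
gripper_force: 0.0
course
 (501.7, 348.5, 135.1, 134.2, 80.7, 54.6, [380.0, 157.0])
brick
 (469.2, 352.9, 135.1, 65.3, 80.9, 94.7, [322.0, 195.0])
turn [-0.001  0.     0.036] rows>= 0.2 | shift after [-33.564  10.085  -1.121] | shift now [-33.836   9.13   -1.118]
```

View pics/w3.png

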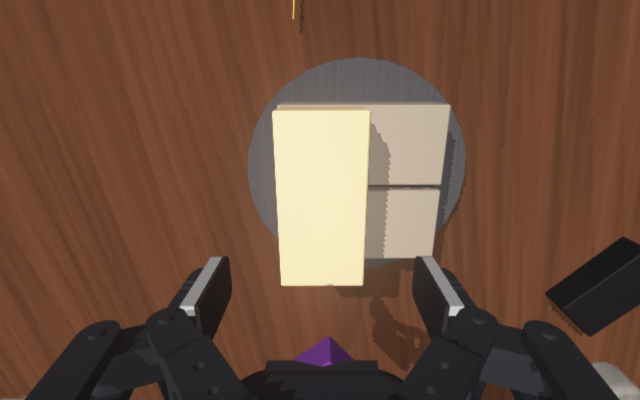

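Brick 1 is placed well: in the course frame it sits at x≈-33, y≈-1, square. On to brick 2.

```bash

python3 -m crank '[[-0.5,0.15,-0.5,0,0,0.036],[-1,0.3,0,0,0,0],[-1,0.3,0,0,0,0],[-1,0.3,0,0,0,0],[-1,0.3,0,0,0,0],[-1,0.3,0,0,0,0],[-1,0.3,0,0,0,0],[-1,0.3,0,0,0,0],[-1,0.3,0,0,0,0],[-1,0.3,0,0,0,0],[-1,0.3,0,0,0,0],[-1,0.3,0,0,0,0]]' | head -2
python3 -m crank '[[-1,0.3,0,0,0,0],[-1,0.3,0,0,0,0],[-1,0.3,0,0,0,0],[-1,0.3,0,0,0,0],[-1,0.3,0,0,0,0],[-1,0.3,0,0,0,0],[-1,0.3,0,0,0,0],[-1,0.3,0,0,0,0],[-1,0.3,0,0,0,0],[-1,0.3,0,0,0,0],[-1,0.3,0,0,0,0],[-1,0.3,0,0,0,0]]' | head -2
python3 -m crank '[[-1,0.3,0,0,0,0],[-1,0.3,0,0,0,0],[-1,0.3,0,0,0,0],[-1,0.3,0,0,0,0],[-1,0.3,0,0,0,0],[-1,0.3,0,0,0,0],[-1,0.3,0,0,0,0],[-1,0.3,0,0,0,0],[-1,0.3,0,0,0,0],[-0.6,0.2,0,0,0,0],[0,0,0,0,0,0],[0,0,0,0,0,0]]'
python3 - <<'E'
from h import *; from bench import eyes
f=eyes.grab_frame("wrist"); cv2.imwrite("pics/w4.png",f["image"][:,:,::-1]); H=hsv(f)
light=(H[...,0]>8)&(H[...,0]<40)&(H[...,1]<120)&(H[...,2]>100)
print("brick",*top_rects(f,.04,.01,light,800),sep="\n ")
E
python3 p.py 538.6 -345.3 7 -11
```

```text
clock: 14.2
tcp_pos: [0.4928, 0.111, 0.1778]
clock: 15.4
tcp_pos: [0.517, -0.1381, 0.1778]
clock: 16.6
tcp_pos: [0.5379, -0.3352, 0.1776]
orientation: [-2.424, -1.997, -0.0]
contact_force: [0.4, 1.4, 0.1]
grip_width: 0.0858
gripper_force: 0.0
brick
 (808.9, -576.8, 154.7, 64.9, -54.6, 37.5, [592.0, 339.0])
 (539.5, -345.0, 135.4, 65.4, 79.1, 39.7, [325.0, 184.0])
turn [-0.001 -0.001  0.001] rows>= 0.0 | shift after [-0.524  0.123  8.53 ] | shift now [-0.533  0.128  8.53 ]
```

View pics/w4.png

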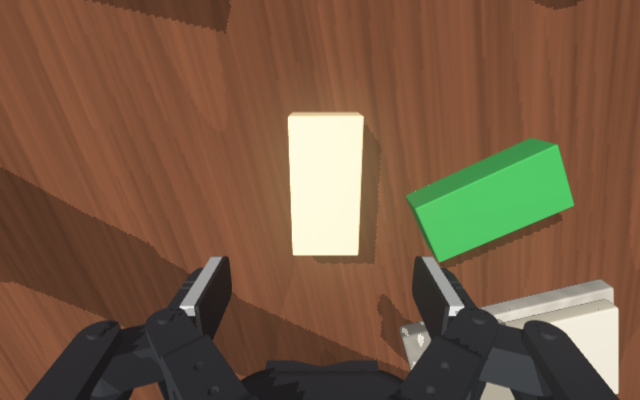

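The wrist view shows brick 2 centred between the fingers at (325,184). The nearest corner of the green look-alike is at (407,195), about 40 mm from the brick's side, so it clears the fingers' 24 mm. I'll descend and grip.

```bash

python3 -m crank '[[-0.5,0.15,0,0,0,0],[0,0,0.6,0,0,0],[0,0,1,0,0,0],[0,0,1,0,0,0],[0,0,1,0,0,0],[0,0,1,0,0,0],[0,0,1,0,0,0],[0,0,1,0,0,0],[0,0,0.9,0,0,0],[0,0,0.7,0,0,0],[0,0,0.3,0,0,0],[0,0,0,0,0,0]]' 1
python3 -m crank '[[0,0,0,0,0,0],[0,0,0,0,0,0],[0,0,0,0,0,0],[0,0,0,0,0,0],[0,0,0,0,0,0],[0,0,0,0,0,0]]' 0 60
python3 -m crank '[[0,0,-0.3,0,0,0],[0,0,-0.7,0,0,0],[0,0,-1,0,0,0],[0,0,-1,0,0,0],[0,0,-1,0,0,0],[0,0,-1,0,0,0],[0,0,-0.9,0,0,0],[0,0,-0.8,0,0,0],[0,0,-0.3,0,0,0],[0,0,0,0,0,0]]'
python3 p.py 554.9 338.3 145 -9.4
```

```text
clock: 17.85
tcp_pos: [0.539, -0.3457, 0.007]
orientation: [-2.423, -1.997, 0.001]
contact_force: [-0.4, 0.2, -0.3]
grip_width: 0.0854
gripper_force: 0.0
clock: 18.45
tcp_pos: [0.54, -0.3465, 0.0091]
orientation: [2.423, 1.997, 0.001]
contact_force: [-1.5, 0.5, 6.2]
grip_width: 0.0652
gripper_force: 69.1
clock: 19.45
tcp_pos: [0.5398, -0.3461, 0.1489]
orientation: [2.423, 1.997, 0.001]
contact_force: [0.3, -0.6, -3.8]
grip_width: 0.0649
gripper_force: 68.1
turn [ 0.002  0.    -0.036] rows>= 0.2 | shift after [33.883 -4.842  0.193] | shift now [33.735 -5.786  0.177]
```

```bash

python3 -m crank '[[0.5,-0.07,0,0,0,-0.036],[1,-0.14,0,0,0,0],[1,-0.14,0,0,0,0],[1,-0.14,0,0,0,0],[1,-0.14,0,0,0,0],[1,-0.14,0,0,0,0],[1,-0.14,0,0,0,0],[1,-0.14,0,0,0,0],[1,-0.14,0,0,0,0],[1,-0.14,0,0,0,0],[1,-0.14,0,0,0,0],[1,-0.14,0,0,0,0]]' | head -2
python3 -m crank '[[1,-0.14,0,0,0,0],[1,-0.14,0,0,0,0],[1,-0.14,0,0,0,0],[1,-0.14,0,0,0,0],[1,-0.14,0,0,0,0],[1,-0.14,0,0,0,0],[1,-0.14,0,0,0,0],[1,-0.14,0,0,0,0],[1,-0.14,0,0,0,0],[1,-0.14,0,0,0,0],[1,-0.14,0,0,0,0],[1,-0.14,0,0,0,0]]' | head -2
python3 -m crank '[[1,-0.14,0,0,0,0],[1,-0.14,0,0,0,0],[1,-0.14,0,0,0,0],[1,-0.14,0,0,0,0],[1,-0.14,0,0,0,0],[1,-0.14,0,0,0,0],[1,-0.14,0,0,0,0],[1,-0.14,0,0,0,0],[1,-0.14,0,0,0,0],[0.7,-0.1,0,0,0,0],[0,0,0,0,0,0],[0,0,0,0,0,0]]'
python3 - <<'E'
from h import *; from bench import eyes
f=eyes.grab_frame("wrist"); cv2.imwrite("pics/w5.png",f["image"][:,:,::-1]); H=hsv(f); np.savez("w5.npz",**f)
light=(H[...,1]<120)&(H[...,2]>90)
for z in(.055,.095,.181):print(z,*top_rects(f,z,.012,light,200),sep="\n ")
E
python3 p.py 554.9 337.3 64 -9.4
```

```text
clock: 20.65
tcp_pos: [0.5445, -0.1119, 0.1469]
clock: 21.85
tcp_pos: [0.5501, 0.1299, 0.1468]
clock: 23.05
tcp_pos: [0.5563, 0.3237, 0.1478]
orientation: [2.395, 2.032, -0.001]
contact_force: [0.5, 0.3, -3.9]
grip_width: 0.0647
gripper_force: 68.0
0.055
 (510.8, 400.7, 134.2, 28.1, -9.4, 54.6, [245.0, 96.0])
0.095
 (471.3, 352.1, 133.9, 68.5, 80.7, 94.7, [179.0, 177.0])
0.181
 (558.9, 339.4, 107.9, 86.1, 80.7, 178.2, [322.0, 250.0])
turn [ 0.     0.001 -0.001] rows>= 0.0 | shift after [ 0.697 -0.194  4.195] | shift now [ 0.701 -0.195  4.195]
```

View pics/w5.png

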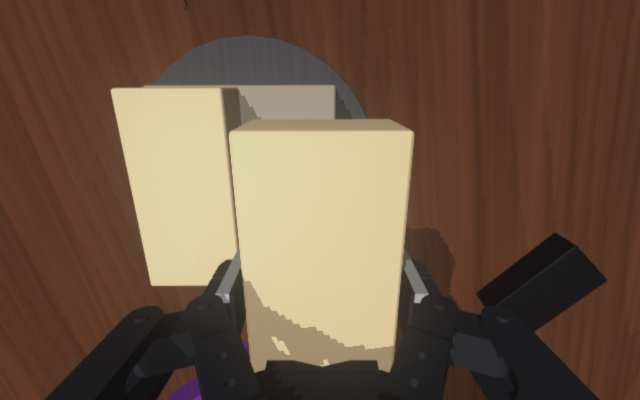

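The placed brick is at left, (180,185), and the held brick is at centre and parallel to it. I'll shift 14 mm along, then lower it with about a 22 mm gap so the inner finger fits.

```bash

python3 -m crank '[[0.35,-0.15,0,0,0,0],[0.35,0,0,0,0,0],[0,0,0.5,0,0,0],[0,0,0.8,0,0,0],[0,0,0.8,0,0,0],[0,0,0.8,0,0,0],[0,0,0.6,0,0,0],[0,0,0.35,0,0,0],[0,0,0.1,0,0,0],[0,0,0,0,0,0],[0,0,0,0,0,0]]'
python3 -m crank '[[0,0,0.05,0,0,0],[0,0,0.05,0,0,0],[0,0,0,0,0,0]]'
```

```text
clock: 24.2
tcp_pos: [0.5561, 0.3388, 0.0696]
orientation: [2.396, 2.032, 0.002]
contact_force: [0.5, 1.0, -3.2]
grip_width: 0.0647
gripper_force: 68.1
clock: 24.5
tcp_pos: [0.5555, 0.3388, 0.067]
orientation: [-2.395, -2.032, -0.0]
contact_force: [-0.1, -0.1, -3.4]
grip_width: 0.0652
gripper_force: 68.1
```

```bash

python3 -m crank '[[0,0,0.05,0,0,0],[0,0,0.05,0,0,0],[0,0,0,0,0,0]]'
python3 -m crank '[[0,0,0.04,0,0,0],[0,0,0,0,0,0]]'
python3 -m crank '[[0,0,0.04,0,0,0],[0,0,0,0,0,0]]'
```

```text
clock: 24.8
tcp_pos: [0.5554, 0.3386, 0.0647]
orientation: [-2.396, -2.032, 0.0]
contact_force: [0.4, 0.3, -4.1]
grip_width: 0.0649
gripper_force: 68.1
clock: 25.0
tcp_pos: [0.5556, 0.3387, 0.0642]
orientation: [-2.396, -2.032, -0.0]
contact_force: [-0.3, -0.1, -2.8]
grip_width: 0.0646
gripper_force: 68.1
clock: 25.2
tcp_pos: [0.5556, 0.3387, 0.0641]
orientation: [-2.395, -2.032, -0.0]
contact_force: [-3.8, -1.4, 3.6]
grip_width: 0.0646
gripper_force: 69.0
```

```bash

python3 -m crank '[[0,0,0,0,0,0],[0,0,0,0,0,0],[0,0,0,0,0,0],[0,0,0,0,0,0]]' 0.87
python3 -m crank '[[0,0,-0.3,0,0,0],[0,0,-0.6,0,0,0],[0,0,-0.8,0,0,0],[0,0,-0.8,0,0,0],[0,0,-0.8,0,0,0],[0,0,-0.8,0,0,0],[0,0,-0.8,0,0,0],[0,0,-0.4,0,0,0],[0,0,0,0,0,0]]'
python3 - <<'E'
from h import *; from bench import eyes
f=eyes.grab_frame("wrist"); cv2.imwrite("pics/w6.png",f["image"][:,:,::-1]); H=hsv(f); np.savez("w6.npz",**f)
light=(H[...,1]<120)&(H[...,2]>90)
for z in(.055,.095):print(z,*top_rects(f,z,.008,light,200),sep="\n ")
E
python3 p.py 612.8 329.2 171 -9.4
```

```text
clock: 25.6
tcp_pos: [0.5557, 0.3387, 0.0633]
orientation: [2.396, 2.032, 0.0]
contact_force: [0.2, -0.9, -0.6]
grip_width: 0.0745
gripper_force: 0.0
clock: 26.5
tcp_pos: [0.5562, 0.339, 0.1709]
orientation: [2.396, 2.032, 0.004]
contact_force: [-0.2, -0.2, -0.3]
grip_width: 0.0743
gripper_force: 0.0
0.055
 (501.0, 346.3, 139.6, 132.8, 80.6, 54.7, [257.0, 148.0])
0.095
 (470.7, 352.2, 135.1, 67.1, 80.9, 94.7, [204.0, 198.0])
 (555.7, 339.7, 134.7, 65.3, 80.7, 94.7, [320.0, 193.0])
turn [ 0.001 -0.001  0.001] rows>= 0.0 | shift after [-0.009  2.901 -0.064] | shift now [-0.011  2.901 -0.063]
```

View pics/w6.png

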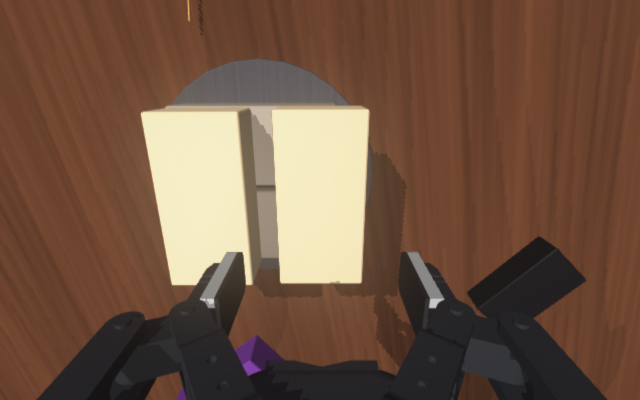

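Both bricks are flat and parallel, with about a 21 mm gap (columns 250–275). Next: close the fingers, go to the outer side and push the second brick in.

```bash

python3 -m crank '[[0.04,1,0,0,0,0],[0,1,0,0,0,0],[0,0.95,0,0,0,0],[0,0,0.5,0,0,0],[0,0,0.8,0,0,0],[0,0,1,0,0,0],[0,0,1,0,0,0],[0,0,1,0,0,0],[0,0,0.6,0,0,0],[0,0,0.1,0,0,0],[0,0,0,0,0,0]]' 0
python3 -m crank '[[0,-0.2,0,0,0,0],[0,-0.2,0,0,0,0],[0,-0.2,0,0,0,0],[0,-0.1,0,0,0,0],[0,0,0,0,0,0]]'
python3 -m crank '[[0,-0.1,0,0,0,0],[0,-0.1,0,0,0,0],[0,-0.1,0,0,0,0],[0,-0.1,0,0,0,0],[0,0,0,0,0,0]]'
```

```text
clock: 27.65
tcp_pos: [0.6132, 0.3299, 0.0688]
orientation: [-2.395, -2.032, 0.002]
contact_force: [-0.6, -0.4, 0.3]
grip_width: 0.0001
gripper_force: 0.0
clock: 28.15
tcp_pos: [0.6002, 0.3324, 0.0699]
orientation: [2.395, 2.032, 0.002]
contact_force: [0.6, 0.6, 0.4]
grip_width: -0.0001
gripper_force: 0.5
clock: 28.65
tcp_pos: [0.5926, 0.3333, 0.0698]
orientation: [2.395, 2.032, 0.002]
contact_force: [4.5, -1.0, 3.9]
grip_width: -0.0003
gripper_force: 2.3
```

```bash

python3 -m crank '[[0,-0.1,0,0,0,0],[0,-0.1,0,0,0,0],[0,-0.1,0,0,0,0],[0,-0.1,0,0,0,0],[0,-0.1,0,0,0,0],[0,0,0,0,0,0]]'
python3 - <<'E'
from h import *; from bench import eyes
for n in ("wrist","top"):
    f=eyes.grab_frame(n); cv2.imwrite(f"pics/{n}7.png",f["image"][:,:,::-1]); H=hsv(f); np.savez(f"{n}7.npz",**f)
    light=(H[...,1]<120)&(H[...,2]>90)
    print(n,*top_rects(f,.095,.01,light,200),sep="\n ")
E
```

```text
clock: 29.25
tcp_pos: [0.5827, 0.3351, 0.0697]
orientation: [2.396, 2.032, 0.002]
contact_force: [3.6, -0.8, 4.4]
grip_width: 0.0005
gripper_force: 2.4
wrist
 (588.6, 344.4, 13.5, 5.2, 83.0, 96.3, [331.0, 268.0])
 (580.3, 346.0, 13.2, 5.2, 78.1, 96.0, [311.0, 268.0])
 (504.3, 350.0, 134.2, 132.8, -9.4, 94.7, [132.0, 238.0])
top
 (516.2, 340.5, 161.0, 138.7, -8.8, 93.4, [176.0, 228.0])
```

View pics/wrist7.png

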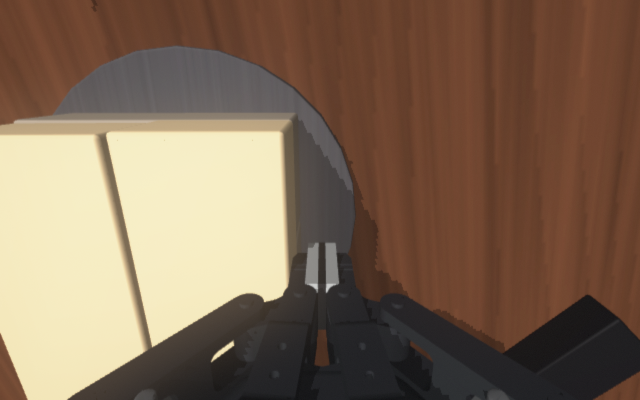

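The wrist view shows the gap narrowed to about columns 100–109 at row 134. I'll measure it.

```bash
python3 - <<'E'
from h import *
f=dict(np.load("wrist7.npz")); g=cv2.cvtColor(f["image"],cv2.COLOR_RGB2GRAY).astype(int); a=np.radians(-9.4); ex=np.r_[np.cos(a),np.sin(a)]
for v in (150,200,250): print(v,g[v,90:160].tolist())
P=rays(f,[(99,135),(109,133),(285,131)],.095)[:,:2]*1000; print(((P-np.r_[502,346])@ex).round(1))
E
```

```text
150 [235, 235, 235, 235, 235, 230, 219, 205, 187, 169, 153, 138, 124, 110, 103, 103, 103, 103, 118, 197, 230, 234, 236, 235, 236, 235, 235, 236, 235, 236, 235, 236, 236, 235, 235, 236, 236, 236, 236, 236, 236, 236, 236, 236, 236, 236, 236, 236, 236, 236, 236, 236, 236, 236, 236, 236, 236, 236, 236, 236, 235, 235, 236, 236, 236, 236, 236, 236, 236, 236]
200 [236, 236, 236, 235, 236, 235, 236, 236, 236, 236, 236, 236, 236, 236, 236, 236, 235, 228, 217, 201, 182, 166, 150, 129, 118, 109, 110, 109, 108, 124, 199, 231, 235, 237, 236, 236, 236, 236, 236, 237, 236, 237, 236, 236, 236, 236, 236, 236, 236, 236, 236, 236, 236, 236, 236, 236, 236, 236, 236, 236, 236, 236, 236, 237, 236, 237, 236, 236, 236, 236]
250 [235, 235, 235, 235, 235, 235, 235, 235, 234, 235, 235, 235, 235, 235, 235, 235, 235, 235, 235, 234, 234, 235, 235, 235, 235, 235, 234, 235, 234, 225, 211, 193, 176, 159, 138, 124, 114, 110, 110, 110, 130, 218, 233, 235, 235, 236, 236, 235, 235, 236, 235, 236, 236, 235, 235, 235, 235, 235, 235, 235, 235, 235, 235, 235, 235, 236, 235, 236, 236, 235]
[ 0.5  4.2 68.2]
```

```bash

python3 -m crank '[[0,-0.05,0,0,0,0],[0,-0.05,0,0,0,0],[0,0,0,0,0,0]]' | sed -n '2p;4p'
python3 -m crank '[[0,-0.05,0,0,0,0],[0,0,0,0,0,0]]'| sed -n '2p;4p'
python3 -m crank '[[0,-0.05,0,0,0,0],[0,0,0,0,0,0]]'| sed -n '2p;4p'
cat > gap.py <<'E'
from h import *; from bench import eyes
f=eyes.grab_frame("wrist"); g=cv2.cvtColor(f["image"],cv2.COLOR_RGB2GRAY).astype(int)
for v in (150,200,250): print(v,np.flatnonzero(g[v,60:200]<228)+60)
E
python3 gap.py
```

```text
tcp_pos: [0.5809, 0.3353, 0.0696]
contact_force: [5.4, -0.1, 5.3]
tcp_pos: [0.5802, 0.3354, 0.0697]
contact_force: [6.1, -0.4, 3.9]
tcp_pos: [0.5793, 0.3355, 0.0696]
contact_force: [5.9, -0.2, 3.8]
150 [102 103 104 105 106 107 108 109]
200 [113 114 115 116 117 118 119 120]
250 [124 125 126 127 128 129 130 131]
```

```bash

python3 -m crank '[[0,-0.05,0,0,0,0],[0,-0.05,0,0,0,0],[0,0,0,0,0,0]]' | sed -n '2p;4p'
python3 gap.py
```

```text
tcp_pos: [0.5774, 0.3358, 0.0696]
contact_force: [6.5, -2.0, 3.7]
150 [102 103 104 105 106 107 108 109]
200 [113 114 115 116 117 118 119 120]
250 [124 125 126 127 128 129 130 131]
```

The gap no longer shrinks as I push and the force is steady, so the bricks are touching. I'll back off, rise and measure.

```bash

python3 -m crank '[[0,0.3,0,0,0,0],[0,0.7,0,0,0,0],[0,0,-0.8,0,0,0],[0,0,-1,0,0,0],[0,0,-1,0,0,0],[0,-0.5,-1,0,0,0],[0,-1,-1,0,0,0],[0,-1,-1,0,0,0],[0,-1,-0.5,0,0,0],[0,-0.9,0,0,0,0],[0,0,0,0,0,0],[0,0,0,0,0,0]]'
python3 - <<'E'
from h import *; from bench import eyes
f=eyes.grab_frame("wrist"); cv2.imwrite("pics/w8.png",f["image"][:,:,::-1]); H=hsv(f); np.savez("w8.npz",**f)
light=(H[...,1]<120)&(H[...,2]>90)
for z in(.055,.095):print(z,*top_rects(f,z,.008,light,100),sep="\n ")
E
```

```text
clock: 31.65
tcp_pos: [0.5092, 0.3472, 0.1957]
orientation: [-2.395, -2.033, 0.0]
contact_force: [1.5, -0.4, -0.4]
grip_width: 0.0
gripper_force: 0.0
0.055
 (770.0, 48.6, 54.0, 23.7, -6.6, 56.0, [580.0, 386.0])
 (511.8, 414.1, 135.2, 1.7, -9.3, 53.8, [312.0, 105.0])
0.095
 (498.7, 348.3, 136.1, 130.8, 80.7, 94.7, [309.0, 187.0])
```

View pics/w8.png

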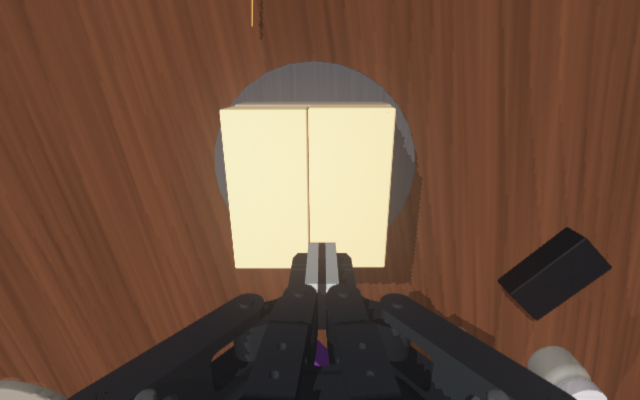

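The pair is tight and square, but about 3 mm off to the robot's side, so it overhangs by roughly 1 mm. I'll nudge it back from that side.

```bash

python3 -m crank '[[0,-0.8,0,0,0,0],[0,-1,0,0,0,0],[0,-1,0,0,0,0],[0,-1,0,0,0,0],[0,-1,0,0,0,0],[0,-0.48,0,0,0,0],[0,0,0.8,0,0,0],[0,0,1,0,0,0],[0,0,1,0,0,0],[0,0,1,0,0,0],[0,0,1,0,0,0],[0,0,1,0,0,0]]'
python3 -m crank '[[0,0,0.45,0,0,0],[0,0.15,0,0,0,0],[0,0.15,0,0,0,0],[0,0.15,0,0,0,0],[0,0.1,0,0,0,0],[0,0.1,0,0,0,0],[0,0,0,0,0,0]]'
python3 - <<'E'
from bench import status; import numpy as np
a=np.radians(-9.4); d=np.array(status.get_obs()["tcp_pos"][:2])*1000-[498.7,348.3]; print("along",d@[np.cos(a),np.sin(a)])
E
```

```text
clock: 32.9
tcp_pos: [0.4064, 0.364, 0.0785]
orientation: [2.396, 2.03, 0.001]
contact_force: [-0.9, -0.0, -0.3]
grip_width: -0.0005
gripper_force: 0.0
clock: 33.6
tcp_pos: [0.4183, 0.3623, 0.0707]
orientation: [-2.396, -2.032, -0.001]
contact_force: [0.1, -0.3, -0.6]
grip_width: -0.0001
gripper_force: 0.0
along -81.60377283755369
```

```bash

python3 -m crank '[[0,0.05,0,0,0,0],[0,0.05,0,0,0,0],[0,0,0,0,0,0]]'| sed -n '2p;4p'
python3 -m crank '[[0,0.05,0,0,0,0],[0,0.05,0,0,0,0],[0,0,0,0,0,0]]'| sed -n '2p;4p'
```

```text
tcp_pos: [0.4199, 0.3619, 0.0703]
contact_force: [0.3, -1.1, 0.1]
tcp_pos: [0.42, 0.3619, 0.0702]
contact_force: [-6.7, 0.7, 5.3]
```

```bash

python3 -m crank '[[0,0.05,0,0,0,0],[0,0.05,0,0,0,0],[0,0,0,0,0,0]]'| sed -n '2p;4p'
python3 -m crank '[[0,0.04,0,0,0,0],[0,0,0,0,0,0]]'| sed -n '2p;4p'
```

```text
tcp_pos: [0.4202, 0.3618, 0.0701]
contact_force: [-11.2, -0.2, 10.9]
tcp_pos: [0.4202, 0.3618, 0.0701]
contact_force: [-14.0, 0.9, 13.4]
```

The push jams: the vertical load rises as fast as the horizontal. I'll ease off, then push again while rising slightly to shed the down-force.

```bash

python3 -m crank '[[0,-0.22,0,0,0,0],[0,0,-0.1,0,0,0],[0,0,0,0,0,0]]'| sed -n '2p;4p'
python3 -m crank '[[0,0.05,-0.03,0,0,0],[0,0.05,-0.03,0,0,0],[0,0,0,0,0,0]]'| sed -n '2p;4p'
python3 -m crank '[[0,0.05,-0.03,0,0,0],[0,0.03,-0.03,0,0,0],[0,0,0,0,0,0]]'| sed -n '2p;4p'
```

```text
tcp_pos: [0.4203, 0.3619, 0.0724]
contact_force: [-1.5, 0.5, 1.4]
tcp_pos: [0.422, 0.3612, 0.0732]
contact_force: [-2.9, 0.4, -1.6]
tcp_pos: [0.424, 0.3611, 0.0747]
contact_force: [-3.0, -0.2, -2.7]
```

```bash

python3 -m crank '[[0,-0.1,0.05,0,0,0],[0,-0.5,0,0,0,0],[0,-0.5,0,0,0,0],[0,0,-0.8,0,0,0],[0,0,-1,0,0,0],[0,0,-1,0,0,0],[0,0.5,-1,0,0,0],[0,1,-1,0,0,0],[0,1,-1,0,0,0],[0,1,-0.3,0,0,0],[0,1,0,0,0,0],[0,0.7,0,0,0,0]]'|head -2
python3 -m crank '[[0,0,0,0,0,0],[0,0,0,0,0,0]]'
python3 - <<'E'
from h import *; from bench import eyes
f=eyes.grab_frame("wrist"); H=hsv(f); light=(H[...,1]<120)&(H[...,2]>90); np.savez("w9.npz",**f)
print("pair",*top_rects(f,.095,.008,light,100),sep="\n ")
g=cv2.cvtColor(f["image"],cv2.COLOR_RGB2GRAY).astype(int); 
P=cloud(f)[...,2]
for v in (130,170,210):
    on=np.flatnonzero(abs(P[v]-.095)<.008); s=g[v,on[0]+5:on[-1]-5]; print(v,on[0],on[-1],"dark joint",np.flatnonzero(s<225)+on[0]+5)
    ok=on[8:-8]; k=len(ok)//2; print("  z left/right thirds", P[v,ok[:k//2]].mean().round(4),P[v,ok[k//2:k-4]].mean().round(4),P[v,ok[k+4:k+k//2]].mean().round(4),P[v,ok[k+k//2:]].mean().round(4))
t=eyes.grab_frame("top"); H=hsv(t); print("others",*[q for q in top_rects(t,.05,.045,H[...,2]>=0,60) if q[0]>725 and q[1]<200],sep="\n ")
E
```

```text
clock: 36.8
tcp_pos: [0.5064, 0.3475, 0.1974]
clock: 37.0
tcp_pos: [0.5042, 0.3478, 0.1957]
orientation: [-2.396, -2.032, 0.001]
contact_force: [-0.9, 0.3, -1.1]
grip_width: 0.0001
gripper_force: 0.0
pair
 (502.0, 347.4, 136.1, 132.0, 80.7, 94.7, [319.0, 186.0])
130 231 406 dark joint [316 317 318 319 320]
  z left/right thirds 0.0947 0.0945 0.0947 0.0947
170 235 402 dark joint [316 317 318 319 320]
  z left/right thirds 0.0947 0.0947 0.0946 0.0946
210 239 399 dark joint [317 318 319 320]
  z left/right thirds 0.0949 0.0947 0.0947 0.0947
others
 (755.9, -175.4, 74.5, 68.7, 0.0, 17.2, [383.0, 140.0])
 (762.9, 22.6, 72.5, 56.2, 1.8, 62.3, [308.0, 137.0])
 (744.3, 169.2, 104.8, 53.6, 37.3, 28.4, [254.0, 143.0])
```

The pair is centred over the course: (502.0,347.4) against (502,344–348.5). It is tight at 132.0 mm across, flat at 94.7 mm and square, and the bystanders have not moved.

```bash
python3 -c "
from bench import r; print(r.hand_in())"
```

```text
the job is handed in; nothing more can be done
None
```

I laid both cream bricks crosswise on the first course, closed tight, flat, and centred over it to within about 4 mm by camera; the bystanders did not move, and I handed the job in at about 37 s, with no verdict shown.

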